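# Fit the vial carousel onto the sampler's splined spindle

## Task

Lift the blue vial carousel by its black handle off the grey parking pad and fit it onto the upright splined spindle of the white sampler unit: push lightly and rock it to and fro until the teeth mesh, then slide it down until it is fully home and flush on the seat, and let go. Be gentle: never load the sampler with more than 45 N, keep the carousel upright, and leave the solvent jar, the vial rack and the cap dish where they are.

Things in the scene. Friction and masses are not known exactly. Their poses are not given: they have to be found in the camera images.
- carousel_grip (a point): Centre of the carousel's black handle bar, 50 mm long (x) x 18 mm thick (y, the way to pinch it) x 36 mm high, on the axis of the blue disc (124 mm across). Carousel: one rigid loose piece, 0.32 to 0.5 kg. This point is 88 mm above the hub's lower face; disc at 40 to 52 mm, amber rim vials up to 60 mm above that face. z up.
- carousel_mouth (a point): Centre of the hub's lower face (58 mm across) = mouth of the splined bore, z up. Bore 46 mm inside, 40 mm deep, closed at the top. Six straight inward teeth, 7 mm wide, from the mouth 20 mm up; their tips leave a free circle 32 mm across. Tooth centres at 30, 90, 150... degrees from this frame's x axis.
- seat (a point): Centre of the flat seat, 62 mm across, 75 mm above the bench; home = hub's lower face flat on it. Six spindle teeth 8.4 mm wide, flat ends, from the seat to 18 mm above, 43 mm across. Their angle is unknown, NOT this frame's yaw; any of the six fits (60 degrees apart) will do. The drive holds the spindle against turning (0.5 N m). In mesh: about 0.75 mm, 2.7 degrees of play either way.
- nose (a point): Tip of the spindle, 38 mm above the seat: a plain pilot above the teeth, 29 mm across from 18 to 28 mm above the seat, tapering to 16 mm at the tip; it enters the bore freely and centres it. Unmeshed, the hub is stopped on the tooth ends 18 mm above the seat.
- pad: Grey round parking pad, 90 mm across, 20 mm high, fixed to the bench; the carousel starts standing centred on it. Origin at the centre of its underside.
- solvent_mid (a point): Centre of a loose amber glass jar, 52 mm across, 85 mm high: leave alone.
- vial_rack_mid (a point): Centre of a loose white vial rack, 60 x 90 x 34 mm: leave alone.
- cap_dish_mid (a point): Centre of a loose blue dish of caps, 60 x 60 x 22 mm: leave alone.
- sampler: White sampler unit, 170 x 170 x 60 mm, fixed to the bench, carrying the seat and the upright splined spindle. Origin at the centre of its underside, z up.
- carousel: The carousel; its origin is the same point as carousel_mouth.
Mind the look-alikes: they are no part of the job. Of the things like the sampler, leave any that is purple; of the rest the larger one is meant.

How it is judged:
By the outcome, as a careful person would: the job done as asked, in the order asked, and still so for the second after the job is handed in, with the robot touching nothing.
It also fails if it takes over 54 s, if anything falls off the work surface, if the arm or the gripper's body presses on something with over 40 N, if the wrist force passes 120 N, or if a joint passes its speed limit or range.

## Robot

A 6-joint arm with a two-finger parallel gripper is mounted at the origin on the work surface. World frame = base frame: x ahead of the robot, y to its left, z up, the work surface at z = 0. Lengths are in m, angles in rad, forces in N, time in s.
With the tool pointing down it reaches from about 0.4 to 0.925 m from the base axis. Payload 3.4 kg.
Tool frame: the origin (TCP) lies midway between the tips of the shut fingers; the grasp point (between the pads) lies grip_point_offset behind it (grip_point_offset is the distance from the TCP to the grasp point, in m); z points along the fingers, y is the direction in which the jaws open and shut (so a half turn about z gives the same grasp; the last joint's range is limited). The gripper opens to 85 mm and grips with 20 to 120 N. Pads are 22 mm wide; open, the fingers measure 114 mm over their backs; the gripper's body (76 mm by 85 mm) begins 54 mm behind the grasp point. The pads swing forward as they close: fully open they stand 13 mm farther back than shut.
Start: joints at [1.177, 0.307, 1.506, -0, 1.328, -0.073], TCP at [0.181, 0.546, 0.231] pointing down, gripper open.
Joint ranges: [-3.12, 3.12], [-1.05, 2.28], [0.14, 2.33], [-1.42, 4.57], [0.1, 2.73], [-2.68, 2.68]. Speed limits (rad/s): [2.57, 2.57, 3.14, 3.14, 3.14, 3.14].

## Interface

Orientations are given as a 3x3 rotation matrix whose columns are the frame's x, y, z axes.
In Python, from bench import get_state, capture, camera_model, finish_job, grip_point_offset gives the robot as it stands.
- The arm moves only by the shell command python3 -m jog 'ROWS' [FORCE]. ROWS is JSON, a list of rows, each a list of 7 numbers: the shift along the tool's x, y, z normalised to -1 to 1, where 1 is 0.1 m, then the turn, a rotation vector about the tool's x, y, z normalised to -1 to 1, where 1 is 90 degrees, then the opening, from 0 (shut) to 1 (fully open). In form: [[dx, dy, dz, rx, ry, rz, grip], ...]. A call has 1 to 12 rows; each row is the pose to reach, as a shift and turn from the pose measured when the call began, along the tool's axes at that moment; what a row does not reach only later rows make up. A row lasts 1/10 s, in which the tool goes at most 50 mm and 8.59 degrees, less where a joint would pass 70% of its speed; a pose out of reach is approached as far as the arm can. A call with a number of a shift or a turn outside -1 to 1 is refused whole. A call with a gripper value outside its range is refused whole. The fingers move at their own pace and stop on an object; FORCE is the grip in N (left out, the last holds). Time passes only in rows, so rows that repeat a pose let the fingers close. It gives the time, the measured TCP pose, the force and the opening at its end, in the units of the state.
- get_state(): the state, without advancing time (a new reading comes with each control period).
- capture(name): name is "scene" or "top" or "wrist"; returns the picture (384x512x3 uint8, red, green, blue); there is no depth.
- camera_model(name): a dict with "fx", "fy", "cx", "cy" (pixels), "world_to_cam" (4x4, takes a point from world to camera coordinates); the wrist camera has in their place "mount" (4x4, takes a point from camera to tool coordinates, whose origin is the TCP and whose axes are the flange's). Camera axes: x right, y down, z forward; pixel columns grow to the right and rows downward; lengths in m; the calibration is good to about 2 mm. The wrist camera is an equidistant fisheye: a pixel r from the principal point sees the ray r / f radians off the axis. A picture is of the moment at which its call begins: read the wrist's pose just before it. camera_model takes no time and is no camera call.
- finish_job(): hands the job in, once; it reports no verdict.
The state is a dict: "t": time; "q": joint angles; "qd": joint speeds; "tau": joint torques, N m; "tool_pos": TCP position; "tcp_rot": TCP orientation; "contact_force": force on the tool from outside, world axes, zero at the start; "moment": the same for the moment, N m; "width": opening from 0.0 (shut) to 1.0 (fully open).
Only numpy, scipy, OpenCV 4.12 (cv2) and the standard library are available. Lean on these libraries where they do the work, as an engineer would, in place of code of your own. Each camera call takes 0.05 s, during which the arm holds its last target.

## Working session

There is one attempt and no reset: what is moved stays moved. The work goes in short steps, Python scripts to look and compute and a shell command to move; the robot and the scene stay as the last step left them, time stands still between calls to the robot, and variables do not carry over. Pictures are saved under pics/ and viewed, and the job is handed in when it is done.

```bash
ls; mkdir -p pics; python3 - <<'E'
from bench import *
import bench,cv2
s=get_state()
print({k:s[k] for k in s})
print(grip_point_offset)
for n in ("scene","top","wrist"):
    print(n,camera_model(n))
    cv2.imwrite(f"pics/{n}0.png",cv2.cvtColor(capture(n),cv2.COLOR_RGB2BGR))
E
```

```text
pics
{'t': 0.0, 'q': array([ 1.17748965e+00,  3.07565488e-01,  1.50767117e+00,  7.42268289e-06,
        1.32837802e+00, -7.35105378e-02]), 'qd': array([ 0.00193072, -0.00218084, -0.00242422,  0.00011461,  0.00149563,
        0.00136032]), 'tau': array([ 6.89217268e-04, -4.57545018e+01, -2.51920116e+01, -7.46837122e-05,
        1.32501841e-02, -3.31006561e-05]), 'tool_pos': array([0.18052618, 0.54520026, 0.23038617]), 'tcp_rot': array([[-9.49298904e-01,  3.14373949e-01, -7.81584971e-04],
       [ 3.14374882e-01,  9.49297085e-01, -1.86487339e-03],
       [ 1.55688723e-04, -2.01603295e-03, -9.99997956e-01]]), 'contact_force': array([ 0.51225419,  0.4307299 , -0.26001258]), 'moment': array([ 0.02438135, -0.05026211,  0.00407105]), 'width': 1.00082608287699}
0.0187
scene {'fx': 487.8373208561253, 'fy': 487.8373208561253, 'cx': 259.911754300654, 'cy': 185.06374911477354, 'world_to_cam': array([[-0.08281032,  0.996411  ,  0.01753765,  0.04971635],
       [ 0.76153108,  0.07462151, -0.64381833, -0.35969794],
       [-0.64281635, -0.03995934, -0.76497738,  1.50464348],
       [ 0.        ,  0
[... 169 characters left out ...]
y([[-0.01838317, -0.99964492,  0.01928986,  0.00452525],
       [-0.99431718,  0.01625499, -0.10520986,  0.57174249],
       [ 0.10485895, -0.02111433, -0.99426294,  0.91885576],
       [ 0.        ,  0.        ,  0.        ,  1.        ]])}
wrist {'fx': 297.3186396354542, 'fy': 297.3186396354542, 'cx': 260.8677410839248, 'cy': 194.64296674554095, 'mount': array([[ 6.40433297e-04, -9.47277897e-01, -3.20412510e-01,
         8.33257128e-02],
       [ 9.99999590e-01,  8.11905716e-04, -4.01567669e-04,
        -1.28784183e-03],
       [ 6.40540925e-04, -3.20412121e-01,  9.47278028e-01,
        -1.42363791e-01],
       [ 0.00000000e+00,  0.00000000e+00,  0.00000000e+00,
         1.00000000e+00]])}
```

View pics/scene0.png

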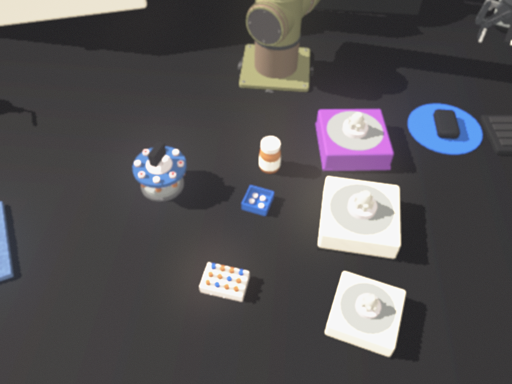

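View pics/top0.png

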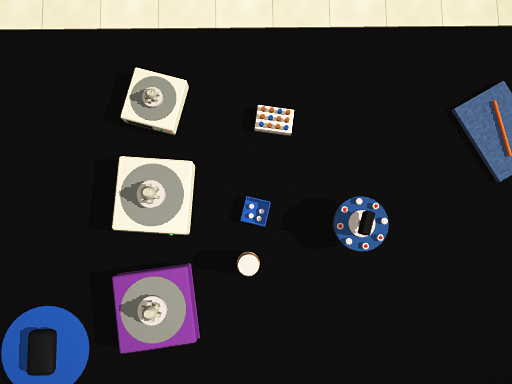

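View pics/wrist0.png

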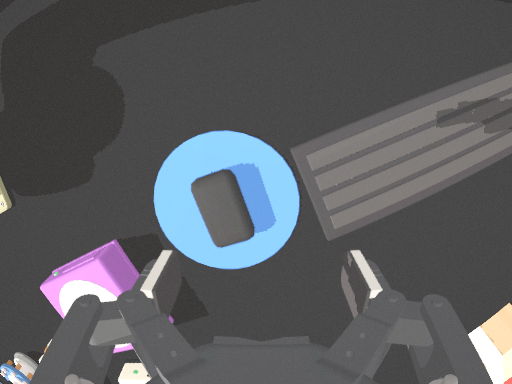

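The scene view shows the carousel at about (160,168), the larger white sampler at (360,215), the purple look-alike at (353,138) and the smaller white one at (368,312). In the top view the carousel is at (361,223) and the sampler at (152,195). The wrist view shows nothing I need yet. Next I'll measure these.

```bash
cat > h.py <<'E'
import numpy as np,cv2
from bench import *
def ray(n,u,v,st=None):
    m=camera_model(n)
    if n!="wrist":
        T=np.linalg.inv(m["world_to_cam"]); d=np.array([(u-m["cx"])/m["fx"],(v-m["cy"])/m["fy"],1.])
    else:
        s=st; A=np.eye(4);A[:3,:3]=s["tcp_rot"];A[:3,3]=s["tool_pos"]; T=A@m["mount"]
        x,y=(u-m["cx"]),(v-m["cy"]); r=np.hypot(x,y); th=r/m["fx"]
        d=np.array([np.sin(th)*x/max(r,1e-9),np.sin(th)*y/max(r,1e-9),np.cos(th)])
    return T[:3,3],T[:3,:3]@d
def onz(n,u,v,z,st=None):
    o,d=ray(n,u,v,st); return o+d*(z-o[2])/d[2]
def tri(r1,r2):
    (a,d),(b,e)=r1,r2; d=d/np.linalg.norm(d);e=e/np.linalg.norm(e)
    t=np.linalg.lstsq(np.c_[d,-e],b-a,rcond=None)[0]; p,q=a+t[0]*d,b+t[1]*e
    return (p+q)/2,np.linalg.norm(p-q)
def proj(n,P,st=None):
    m=camera_model(n); P=np.atleast_2d(P)
    if n!="wrist":
        T=m["world_to_cam"]; c=P@T[:3,:3].T+T[:3,3]
        return np.c_[m["fx"]*c[:,0]/c[:,2]+m["cx"],m["fy"]*c[:,1]/c[:,2]+m["cy"]]
    A=np.eye(4);A[:3,:3]=st["tcp_rot"];A[:3,3]=st["tool_pos"]; T=np.linalg.inv(A@m["mount"])
    c=P@T[:3,:3].T+T[:3,3]; r=np.hypot(c[:,0],c[:,1]); th=np.arctan2(r,c[:,2])
    return np.c_[m["cx"]+m["fx"]*th*c[:,0]/r, m["cy"]+m["fx"]*th*c[:,1]/r]
def crop(src,x0,y0,w,h,k,out):
    im=cv2.imread(src)[y0:y0+h,x0:x0+w]; cv2.imwrite(out,cv2.resize(im,None,fx=k,fy=k,interpolation=cv2.INTER_CUBIC))
E
python3 - <<'E'
from h import *
t=cv2.imread('pics/top0.png'); s=cv2.imread('pics/scene0.png')
a=cv2.resize(t[180:270,310:410],None,fx=4,fy=4,interpolation=3)
b=cv2.resize(t[145:245,100:205],None,fx=3.6,fy=3.6,interpolation=3)
c=cv2.resize(s[130:210,120:200],None,fx=4.5,fy=4.5,interpolation=3)
d=cv2.resize(s[165:265,310:410],None,fx=3.6,fy=3.6,interpolation=3)
H=360
x=np.vstack([np.hstack([np.pad(i,((0,360-i.shape[0]),(0,400-i.shape[1]),(0,0))) for i in p]) for p in ((a,b),(c,d))])
cv2.imwrite('pics/m1.png',cv2.resize(x,None,fx=.83,fy=.83))
E
```

```text
(no output)
```

View pics/m1.png

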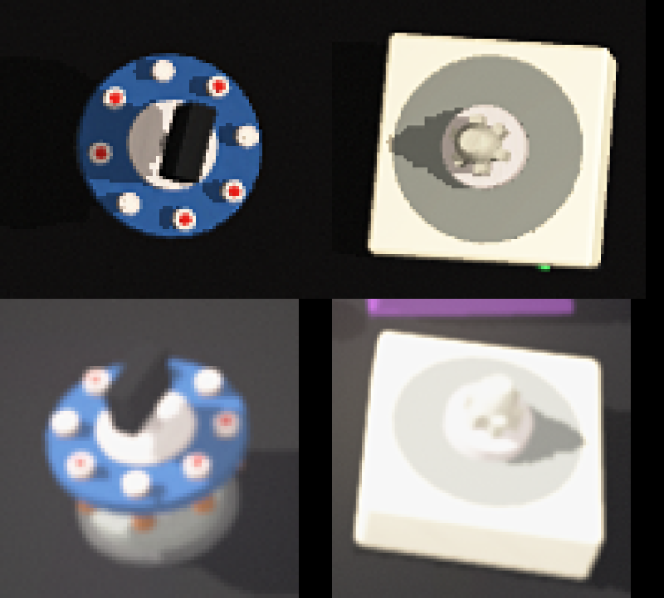

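The crops are sharp: blue disc with the black handle slightly off a cardinal angle, and the sampler with a grey disc, seat and spline. Next come the numbers.

```bash
python3 - <<'E'
from h import *
for n,box in (("top",(310,180,410,270)),("scene",(120,130,200,210))):
    im=cv2.imread(f'pics/{n}0.png'); x0,y0,x1,y1=box
    c=im[y0:y1,x0:x1]; h=cv2.cvtColor(c,cv2.COLOR_BGR2HSV)
    m=cv2.inRange(h,(95,110,60),(125,255,255))
    pts=np.argwhere(m>0)[:,::-1].astype(np.float32)
    hull=cv2.convexHull(pts).reshape(-1,2)+[x0,y0]
    # ray to plane z=.072, circle fit
    P=np.array([onz(n,u,v,.072)[:2] for u,v in hull])
    A=np.c_[2*P,np.ones(len(P))]; s=np.linalg.lstsq(A,(P**2).sum(1),rcond=None)[0]
    print(n,"disc",s[:2],"diam",2*np.sqrt(s[2]+s[0]**2+s[1]**2))
    if n=="top":
        mb=cv2.inRange(h,(0,0,0),(180,255,50)); 
        k,l,st,ce=cv2.connectedComponentsWithStats(mb)
        for i in range(1,k):
            if st[i,4]>60 and st[i,0]>20 and st[i,0]+st[i,2]<80:
                p=np.argwhere(l==i)[:,::-1].astype(np.float32); r=cv2.minAreaRect(p); b=cv2.boxPoints(r)+[x0,y0]
                W=np.array([onz(n,u,v,.126)[:2] for u,v in b]); print("handle",r,W,W.mean(0))
    # white sampler top
im=cv2.imread('pics/top0.png')
g=cv2.cvtColor(im,cv2.COLOR_BGR2HSV)[145:245,100:205]
m=cv2.inRange(g,(0,0,170),(180,90,255)); 
m=cv2.inRange(g,(0,0,90),(180,90,175)); k,l,st,ce=cv2.connectedComponentsWithStats(m); print(st[1:][st[1:,4]>50])
i=1+np.argmax(st[1:,4]); hull=cv2.convexHull(np.argwhere(l==i)[:,::-1].astype(np.float32)).reshape(-1,2)+[100,145]
from scipy.optimize import least_squares
for z in (.06,.061):
    P=np.array([onz("top",u,v,z)[:2] for u,v in hull])
    f=least_squares(lambda p:np.hypot(P[:,0]-p[0],P[:,1]-p[1])-p[2],[*P.mean(0),.07],loss='soft_l1',f_scale=.001).x; print("grey",f)
# nominal top seat measured by projection from zoom: seat ellipse centre approx
for n,u,v,z in (("top",100+(486-332)/.83/3.6+0,145+146/.83/3.6,.075),("scene",310+(487-332)/.83/3.6,165+(424-298.8)/.83/3.6,.075),("top",100+(476-332)/.83/3.6,145+137/.83/3.6,.113),("scene",310+(497-332)/.83/3.6,165+(385-298.8)/.83/3.6,.113)): print(n,u,v,z,onz(n,u,v,z))
E
```

```text
top disc [ 0.4968023  -0.24398827] diam 0.12375380408278915
handle ((55.73530197143555, 42.5588264465332), (11.884244918823242, 24.01102638244629), 14.03624439239502) [[ 0.47540321 -0.21955357]
 [ 0.52417449 -0.23416158]
 [ 0.51765683 -0.25837864]
 [ 0.46893672 -0.24361973]] [ 0.49654281 -0.23892838]
scene disc [ 0.49663145 -0.24710831] diam 0.1256366795332751
[[  20   19   64   62 2594]]
grey [0.57111706 0.22585287 0.07071903]
grey [0.57100883 0.22562171 0.07064165]
top 151.53949129852745 193.86211512717537 0.075 [0.57020703 0.22265877 0.075     ]
scene 361.87416331994643 206.90093708165998 0.075 [0.57687427 0.22067536 0.075     ]
top 148.19277108433735 190.85006693440428 0.113 [0.57264931 0.22102636 0.113     ]
scene 365.22088353413653 193.84872824631861 0.113 [0.57082453 0.22139296 0.113     ]
```

Two views agree on the carousel axis at about (0.497, −0.245), with disc diameter 0.124 to 0.126 against 0.124 given and handle yaw about −16.7°. The seat is near (0.571, 0.223). I'll go over the sampler first for a close wrist view of the teeth, as it lies on the way.

```bash
cat >> h.py <<'E'
def togo(p,yaw=None):
    "tool-axes normalised shift to TCP target p, turn to tool-y yaw (deg), tool down"
    s=get_state(); R=s["tcp_rot"]
    d=R.T@(np.array(p)-s["tool_pos"])/.1
    print("t",round(s["t"],2),"pos",s["tool_pos"].round(4),"w",round(s["width"],3),"F",s["contact_force"].round(1),"M",s["moment"].round(2),"q",s["q"].round(2))
    print("shift",d.round(3))
    cy=np.degrees(np.arctan2(R[1,1],R[0,1])); print("tool-y yaw",cy.round(2),"tilt",(R[:2,2]).round(4))
    if yaw is not None:
        from scipy.spatial.transform import Rotation as Q
        y=np.radians(yaw); Y=np.array([np.cos(y),np.sin(y),0]); Z=np.array([0,0,-1.]); X=np.cross(Y,Z)
        print("turn",(Q.from_matrix(R.T@np.c_[X,Y,Z]).as_rotvec()/(np.pi/2)).round(4))
E
python3 -m jog '[[-0.5,-0.2,0.03,0,0,0,1],[-0.94,-0.37,0.05,0,0,0,1],[-0.94,-0.37,0.05,0,0,0,1]]'
python3 -m jog '[[-0.5,-0.2,0.03,0,0,0,1],[-0.94,-0.37,0.05,0,0,0,1],[-0.94,-0.37,0.05,0,0,0,1]]'
python3 -m jog '[[-0.5,-0.2,0.03,0,0,0,1],[-0.94,-0.37,0.05,0,0,0,1],[-0.94,-0.37,0.05,0,0,0,1]]'
python3 -m jog '[[-0.5,-0.2,0.03,0,0,0,1],[-0.94,-0.37,0.05,0,0,0,1],[-0.94,-0.37,0.05,0,0,0,1]]'
python3 -c "
from h import *
togo([.571,.223,.21])"
```

```text
t: 0.45
tool_pos: [0.2615, 0.4768, 0.2249]
tcp_rot: [[-0.948, 0.319, 0.001], [0.319, 0.948, -0.005], [-0.002, -0.005, -1.0]]
contact_force: [-0.5, -0.6, -0.4]
width: 1.002
t: 0.75
tool_pos: [0.3418, 0.4089, 0.2198]
tcp_rot: [[-0.947, 0.322, 0.002], [0.322, 0.947, -0.007], [-0.004, -0.006, -1.0]]
contact_force: [-0.3, -0.6, 0.6]
width: 1.001
t: 1.05
tool_pos: [0.4221, 0.3413, 0.2152]
tcp_rot: [[-0.945, 0.327, 0.003], [0.326, 0.945, -0.008], [-0.006, -0.007, -1.0]]
contact_force: [-0.8, 0.1, 0.7]
width: 0.997
t: 1.35
tool_pos: [0.5024, 0.2737, 0.2107]
tcp_rot: [[-0.944, 0.33, 0.005], [0.33, 0.944, -0.009], [-0.008, -0.007, -1.0]]
contact_force: [-0.6, 1.2, -0.3]
width: 0.998
t 1.35 pos [0.5024 0.2737 0.2107] w 0.998 F [-0.6  1.2 -0.3] M [ 0.02  0.03 -0.02] q [ 0.43  0.32  1.54 -0.01  1.28 -0.8 ]
shift [-0.815 -0.251  0.016]
tool-y yaw 70.72 tilt [ 0.0054 -0.0092]
```

```bash

python3 -m jog '[[-0.4,-0.12,0.01,0,0,0,1],[-0.81,-0.25,0.01,0,0,0,1],[-0.81,-0.25,0.01,0,0,0,1],[-0.81,-0.25,0.01,0,0,0,1]]'
python3 - <<'E'
from h import *
import pickle
togo([.571,.223,.21])
s=get_state(); im=capture("wrist"); cv2.imwrite("pics/w1.png",im[:,:,::-1]); pickle.dump(s,open("w1.pkl","wb"))
p=proj("wrist",[[.571,.223,.075],[.571,.223,.113]],s);print(p)
E
```

```text
t: 1.75
tool_pos: [0.5701, 0.2242, 0.2101]
tcp_rot: [[-0.943, 0.331, 0.004], [0.331, 0.943, -0.008], [-0.006, -0.007, -1.0]]
contact_force: [-0.3, 0.5, -0.1]
width: 1.0
t 1.75 pos [0.5701 0.2242 0.2101] w 1.0 F [-0.3  0.5 -0.1] M [0.02 0.05 0.02] q [ 0.31  0.37  1.46 -0.01  1.31 -0.92]
shift [-0.013 -0.008  0.001]
tool-y yaw 70.65 tilt [ 0.0037 -0.0083]
[[262.40762435 184.84021179]
 [262.30365076 197.9764476 ]]
```

View pics/w1.png

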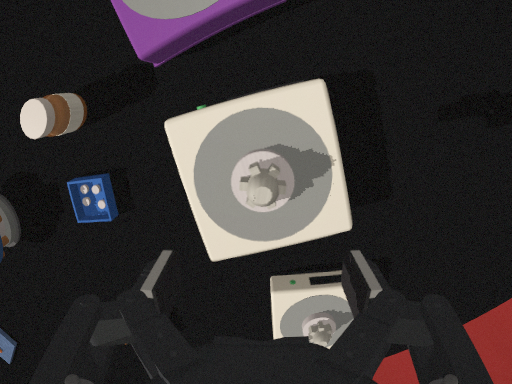

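The wrist view shows the sampler with its seat around (262,182) and teeth radiating from the pilot. Zooming in on the teeth.

```bash
python3 - <<'E'
from h import *
im=cv2.imread("pics/w1.png")[140:225,215:310]
c=cv2.resize(im,None,fx=8,fy=7*8/7,interpolation=3)
c=cv2.convertScaleAbs(c,alpha=1.3,beta=-60)
c=c[:600]
for i in range(0,95,10): cv2.putText(c,str(215+i),(i*8,10),0,.35,(0,255,0)); cv2.line(c,(i*8,12),(i*8,18),(0,255,0))
for i in range(0,75,10): cv2.putText(c,str(140+i),(0,i*8+4),0,.35,(0,255,0))
cv2.imwrite("pics/w1c.png",c)
E
```

```text
(no output)
```

View pics/w1c.png

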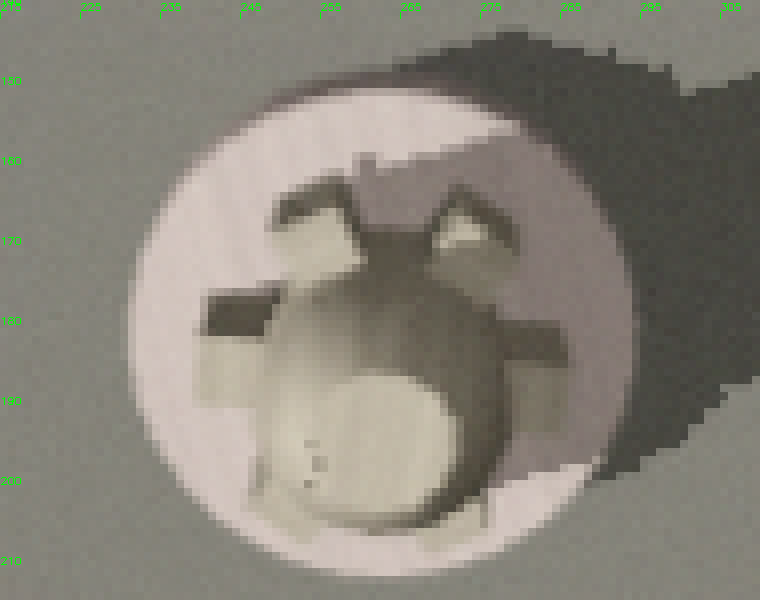

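The six tooth ends are readable (outer-edge midpoints in the crop near (197,371), (571,400), (310,216), (485,232), (283,523), (455,540)). I'll put them on the tooth-end plane, z = 0.093, and also fit the seat rim at z = 0.075.

```bash
python3 - <<'E'
from h import *
import pickle
from scipy.optimize import least_squares
s=pickle.load(open("w1.pkl","rb"))
px=lambda x,y:(215+x/8-.5,140+y/8-.5)
T=[(197,371),(571,400),(310,216),(485,232),(283,523),(455,540)]
P=np.array([onz("wrist",*px(*t),.093,s)[:2] for t in T])
a=least_squares(lambda p:np.hypot(*(P-p[:2]).T)-.0215,P.mean(0)).x
d=P-a; ang=np.degrees(np.arctan2(d[:,1],d[:,0])); print("c",a,"r",np.hypot(*d.T).round(4),"ang",ang.round(1),"mod60",(ang%60).round(1))
S=[(130,320),(150,235),(205,155),(300,100),(385,88),(480,112),(635,340),(600,460),(540,520),(460,562),(370,577),(280,556),(200,490),(150,410)]
P=np.array([onz("wrist",*px(*t),.075,s)[:2] for t in S])
f=least_squares(lambda p:np.hypot(*(P-p[:2]).T)-p[2],[.571,.223,.031]); print("seat",f.x,abs(f.fun).max())
N=(355,448); print("nose",onz("wrist",*px(*N),.113,s))
# top-view spline teeth, for cross-check
im=cv2.imread("pics/top0.png")[175:215,132:172]; c=cv2.resize(im,None,fx=14,fy=14,interpolation=3); cv2.imwrite("pics/tc.png",c)
E
```

```text
c [0.56794368 0.2242583 ] r [0.0215 0.0215 0.0212 0.0209 0.021  0.0211] ang [-112.6   64.9 -176.   128.2  -53.6    3.8] mod60 [7.4 4.9 4.  8.2 6.4 3.8]
seat [0.56810455 0.22404562 0.03079818] 0.0006974615851336984
nose [0.56792855 0.22098101 0.113     ]
```

View pics/tc.png

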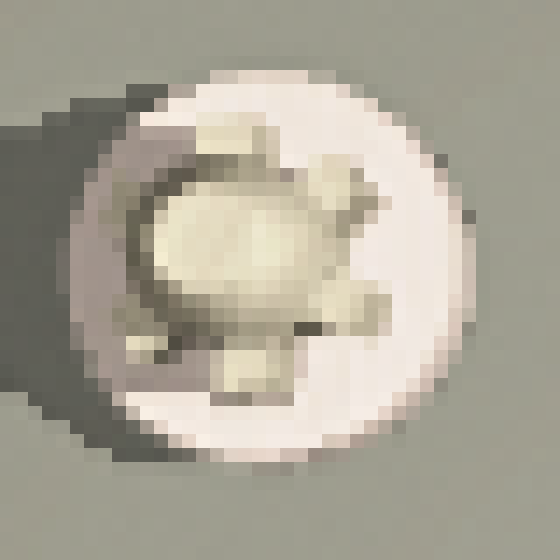

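Tooth angle is about 5.8° (mod 60) and the seat is at about (0.568–0.571, 0.2235). The top view agrees in sense. Now to the carousel, viewing it with the wrist too so that any camera bias cancels.

```bash

for i in 1; do :; done
python3 -m jog '[[-0.09,-0.46,0,0,0,0,1],[-0.17,-0.93,0,0,0,0,1],[-0.17,-0.93,0,0,0,0,1]]'
python3 -m jog '[[-0.09,-0.46,0,0,0,0,1],[-0.17,-0.93,0,0,0,0,1],[-0.17,-0.93,0,0,0,0,1]]'
python3 -m jog '[[-0.09,-0.46,0,0,0,0,1],[-0.17,-0.93,0,0,0,0,1],[-0.17,-0.93,0,0,0,0,1]]'
python3 -m jog '[[-0.09,-0.46,0,0,0,0,1],[-0.17,-0.93,0,0,0,0,1],[-0.17,-0.93,0,0,0,0,1]]'
python3 -c "
from h import *
togo([.497,-.245,.21],73.3)"
```

```text
t: 2.1
tool_pos: [0.5513, 0.1285, 0.2107]
tcp_rot: [[-0.943, 0.332, 0.0], [0.332, 0.943, -0.011], [-0.004, -0.01, -1.0]]
contact_force: [0.5, 0.5, -0.1]
width: 0.998
t: 2.4
tool_pos: [0.5344, 0.0327, 0.2119]
tcp_rot: [[-0.942, 0.334, -0.001], [0.334, 0.942, -0.012], [-0.003, -0.012, -1.0]]
contact_force: [-0.0, 0.3, 0.7]
width: 1.004
t: 2.7
tool_pos: [0.5184, -0.0628, 0.2134]
tcp_rot: [[-0.941, 0.337, -0.001], [0.337, 0.941, -0.014], [-0.003, -0.014, -1.0]]
contact_force: [-0.3, 0.5, -0.0]
width: 1.002
t: 3.0
tool_pos: [0.5033, -0.1583, 0.215]
tcp_rot: [[-0.94, 0.34, -0.001], [0.34, 0.94, -0.016], [-0.005, -0.015, -1.0]]
contact_force: [0.1, 0.1, -0.9]
width: 0.997
t 3.0 pos [ 0.5033 -0.1583  0.215 ] w 0.997 F [ 0.1  0.1 -0.9] M [-0.03 -0.01  0.04] q [-0.37  0.25  1.63 -0.02  1.25 -1.59]
shift [-0.236 -0.835  0.064]
tool-y yaw 70.09 tilt [-0.0005 -0.0155]
turn [-0.0095  0.0028 -0.0356]
```

```bash

python3 -m jog '[[-0.12,-0.42,0.03,0,0,-0.02,1],[-0.236,-0.835,0.06,-0.0095,0.003,-0.036,1],[-0.236,-0.835,0.06,-0.0095,0.003,-0.036,1],[-0.236,-0.835,0.06,-0.0095,0.003,-0.036,1]]'
python3 - <<'E'
from h import *
import pickle
togo([.497,-.245,.21],73.3)
s=get_state(); im=capture("wrist"); cv2.imwrite("pics/w2.png",im[:,:,::-1]); pickle.dump(s,open("w2.pkl","wb"))
print(proj("wrist",[[.497,-.245,.072],[.497,-.245,.126]],s))
c=cv2.resize(im[120:270,180:350,::-1],None,fx=4,fy=4,interpolation=3); cv2.imwrite("pics/w2c.png",c)
E
```

```text
t: 3.4
tool_pos: [0.4977, -0.2432, 0.2101]
tcp_rot: [[-0.958, 0.288, -0.0], [0.288, 0.958, 0.002], [0.001, 0.002, -1.0]]
contact_force: [-0.1, 0.3, 0.2]
width: 1.003
t 3.4 pos [ 0.4977 -0.2432  0.2101] w 1.003 F [-0.1  0.3  0.2] M [ 0.   -0.02  0.  ] q [-0.53  0.3   1.58  0.    1.27 -1.81]
shift [ 0.002 -0.019  0.001]
tool-y yaw 73.28 tilt [-0.0004  0.0022]
turn [ 0.0013 -0.0006 -0.0002]
[[260.05208076 183.5521727 ]
 [259.97089459 202.45223353]]
```

View pics/w2c.png

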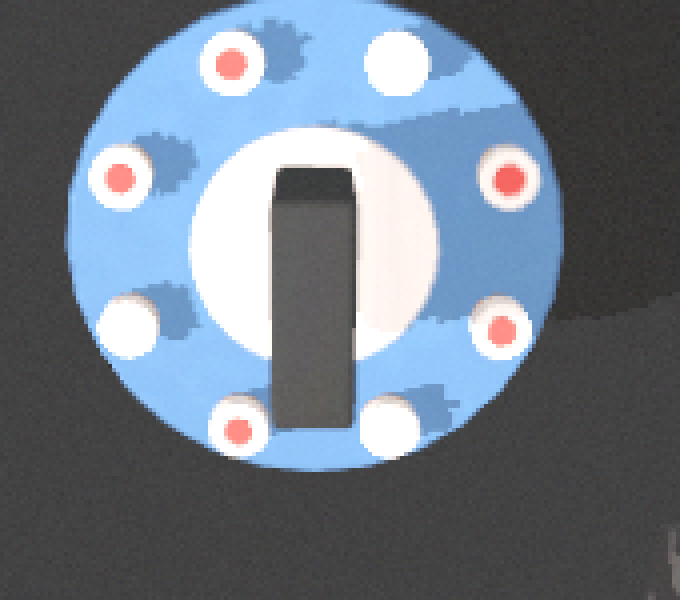

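The handle's top face is clear, with crop corners about (272,202), (356,203), (352,428) and (272,428), well aligned with the jaws.

```bash
python3 - <<'E'
from h import *
import pickle
from scipy.optimize import least_squares
s=pickle.load(open("w2.pkl","rb"))
px=lambda x,y:(180+x/4-.5,120+y/4-.5)
P=np.array([onz("wrist",*px(*t),.126,s)[:2] for t in [(272,202),(356,203),(352,428),(272,428)]])
c=P.mean(0); ax=(P[0]+P[1]-P[2]-P[3])/2; print("handle",c,"len",np.hypot(*ax),"wid",np.hypot(*(P[1]-P[0])),"yaw",np.degrees(np.arctan2(*ax[::-1])))
im=cv2.imread("pics/w2.png")[110:250,185:335]
h=cv2.cvtColor(im,cv2.COLOR_BGR2HSV); m=cv2.inRange(h,(95,80,60),(125,255,255))
hull=cv2.convexHull(np.argwhere(m>0)[:,::-1].astype(np.float32)).reshape(-1,2)+[185,110]
P=np.array([onz("wrist",u,v,.072,s)[:2] for u,v in hull])
f=least_squares(lambda p:np.hypot(*(P-p[:2]).T)-p[2],[.497,-.245,.062],loss='soft_l1',f_scale=.001); print("disc",f.x)
togo([.4965,-.2455,.0935],73.2)
E
```

```text
handle [ 0.49384485 -0.24594313] len 0.048472586077472464 wid 0.016475879254232054 yaw 162.63842271954147
disc [ 0.49370383 -0.24603043  0.06187267]
t 3.45 pos [ 0.4975 -0.2425  0.2101] w 1.004 F [-0.2  1.  -0.3] M [-0.01  0.    0.02] q [-0.53  0.3   1.58  0.    1.27 -1.81]
shift [-0.    -0.034  1.166]
tool-y yaw 73.36 tilt [-0.0006  0.0022]
turn [ 0.0012 -0.0008  0.0018]
```

```bash

python3 -m jog '[[0.02,-0.03,0.3,0,0,0,1],[0.02,-0.03,0.6,0,0,0.003,1],[0.02,-0.03,0.8,0,0,0.003,1],[0.02,-0.03,0.8,0,0,0.003,1]]'
python3 -c "
from h import *
togo([.4955,-.2455,.0925],72.9)"
```

```text
t: 3.85
tool_pos: [0.493, -0.2405, 0.1275]
tcp_rot: [[-0.957, 0.288, -0.006], [0.288, 0.957, 0.007], [0.008, 0.004, -1.0]]
contact_force: [0.3, 0.4, -0.7]
width: 1.002
t 3.85 pos [ 0.493  -0.2405  0.1275] w 1.002 F [ 0.3  0.4 -0.7] M [ 0.03  0.03 -0.02] q [-0.53  0.37  1.7   0.    1.08 -1.81]
shift [-0.042 -0.042  0.35 ]
tool-y yaw 73.23 tilt [-0.0063  0.0066]
turn [ 0.0028 -0.0051  0.0037]
```

```bash

python3 -m jog '[[-0.04,-0.04,0.17,0.003,-0.005,0.004,1],[-0.04,-0.04,0.35,0.003,-0.005,0.004,1],[-0.04,-0.04,0.35,0.003,-0.005,0.004,1],[-0.04,-0.04,0.35,0.003,-0.005,0.004,1]]'
python3 -c "
from h import *
togo([.4955,-.2455,.0925],72.9)"
```

```text
t: 4.25
tool_pos: [0.4962, -0.2442, 0.0935]
tcp_rot: [[-0.956, 0.293, 0.001], [0.293, 0.956, -0.0], [-0.001, -0.0, -1.0]]
contact_force: [-0.3, -0.2, -0.1]
width: 1.001
t 4.25 pos [ 0.4962 -0.2442  0.0935] w 1.001 F [-0.3 -0.2 -0.1] M [ 0.07 -0.02 -0.01] q [-0.53  0.42  1.73  0.    0.99 -1.81]
shift [ 0.003 -0.014  0.01 ]
tool-y yaw 72.95 tilt [ 0.0005 -0.0002]
turn [-0.      0.0004  0.0005]
```

```bash

python3 -m jog '[[0,-0.014,0.01,0,0,0,0.5],[0,-0.014,0.01,0,0,0,0],[0,-0.014,0.01,0,0,0,0],[0,-0.014,0.01,0,0,0,0],[0,-0.014,0.01,0,0,0,0],[0,-0.014,0.01,0,0,0,0],[0,-0.014,0.01,0,0,0,0],[0,-0.014,0.01,0,0,0,0]]' 30
python3 -c "
from h import *
togo([.4955,-.2455,.0925],72.9)"
```

```text
t: 5.05
tool_pos: [0.496, -0.2456, 0.0928]
tcp_rot: [[-0.956, 0.293, 0.001], [0.293, 0.956, -0.0], [-0.001, 0.0, -1.0]]
contact_force: [0.0, 2.0, 4.8]
width: 0.205
t 5.05 pos [ 0.496  -0.2456  0.0928] w 0.205 F [0.  2.  4.8] M [0.22 0.06 0.03] q [-0.54  0.42  1.73  0.    0.99 -1.81]
shift [ 0.004 -0.001  0.003]
tool-y yaw 72.94 tilt [ 0.001  -0.0003]
turn [0.     0.0007 0.0005]
```

Width is 0.205 × 85 ≈ 17.4 mm, which matches the 18 mm handle. I'll tighten the grip and lift.

```bash

python3 -m jog '[[0,0,0,0,0,0,0],[0,0,0,0,0,0,0],[0,0,0,0,0,0,0],[0,0,-0.1,0,0,0,0],[0,0,-0.3,0,0,0,0],[0,0,-0.6,0,0,0,0],[0,0,-0.9,0,0,0,0],[0,0,-0.95,0,0,0,0],[0,0,-0.95,0,0,0,0]]' 70
python3 - <<'E'
from h import *
togo([.4955,-.2455,.23],72.9)
s=get_state()
for n in ("scene","wrist"): cv2.imwrite(f"pics/{n}3.png",capture(n)[:,:,::-1])
a=cv2.imread("pics/scene3.png")[80:240,80:240]; b=cv2.imread("pics/wrist3.png")
cv2.imwrite("pics/l3.png",np.hstack([cv2.resize(a,(384,384)),b[:, 56:456]]))
E
```

```text
t: 5.95
tool_pos: [0.496, -0.2458, 0.1882]
tcp_rot: [[-0.956, 0.293, 0.002], [0.293, 0.956, -0.001], [-0.002, -0.001, -1.0]]
contact_force: [-0.1, -0.5, -5.7]
width: 0.202
t 5.95 pos [ 0.496  -0.2458  0.1882] w 0.202 F [-0.1 -0.5 -5.7] M [-0.   -0.02 -0.  ] q [-0.54  0.31  1.62  0.    1.21 -1.81]
shift [ 0.005  0.001 -0.418]
tool-y yaw 72.94 tilt [ 0.0022 -0.0012]
turn [-0.0003  0.0016  0.0004]
```

View pics/l3.png

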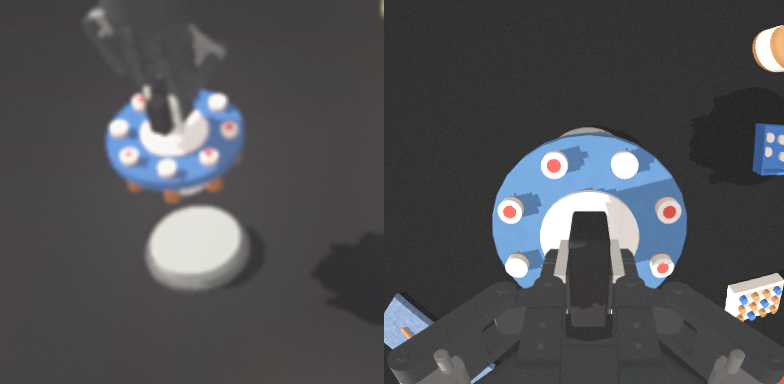

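It lifted upright. The pad is empty and the load reads about 5.7 N. Home corresponds to TCP z ≈ 0.148, the tooth ends to 0.166, and first nose contact to 0.186. I'll carry it over at TCP z ≈ 0.23.

```bash

python3 -m jog '[[0.02,0.2,-0.15,0,0,0,0],[0.07,0.55,-0.35,0,0,0,0],[0.13,0.94,-0.42,0,0,0,0],[0.13,0.94,-0.42,0,0,0,0]]'
python3 -m jog '[[0.06,0.45,0,0,0,0,0],[0.13,0.94,0,0,0,0,0],[0.13,0.94,0,0,0,0,0]]'
python3 -m jog '[[0.06,0.45,0,0,0,0,0],[0.13,0.94,0,0,0,0,0],[0.13,0.94,0,0,0,0,0]]'
python3 -m jog '[[0.06,0.45,0,0,0,0,0],[0.13,0.94,0,0,0,0,0],[0.13,0.94,0,0,0,0,0]]'
python3 -c "
from h import *
togo([.5697,.224,.23],95.8)"
```

```text
t: 6.45
tool_pos: [0.5094, -0.1466, 0.2272]
tcp_rot: [[-0.957, 0.29, -0.004], [0.29, 0.957, 0.006], [0.005, 0.004, -1.0]]
contact_force: [-0.1, -0.6, -4.8]
width: 0.199
t: 6.75
tool_pos: [0.5231, -0.0471, 0.2254]
tcp_rot: [[-0.958, 0.285, -0.008], [0.285, 0.958, 0.01], [0.01, 0.008, -1.0]]
contact_force: [-0.4, -1.8, -4.5]
width: 0.202
t: 7.05
tool_pos: [0.5371, 0.052, 0.2243]
tcp_rot: [[-0.96, 0.28, -0.011], [0.28, 0.96, 0.014], [0.014, 0.011, -1.0]]
contact_force: [-0.6, -1.1, -3.4]
width: 0.197
t: 7.35
tool_pos: [0.5513, 0.1509, 0.2236]
tcp_rot: [[-0.961, 0.276, -0.012], [0.275, 0.961, 0.018], [0.017, 0.014, -1.0]]
contact_force: [0.2, -1.1, -4.3]
width: 0.196
t 7.35 pos [0.5513 0.1509 0.2236] w 0.196 F [ 0.2 -1.1 -4.3] M [-0.08 -0.09 -0.01] q [ 0.18  0.31  1.52  0.02  1.32 -1.12]
shift [ 0.025  0.754 -0.053]
tool-y yaw 74.0 tilt [-0.0123  0.0176]
turn [ 0.0106 -0.0088 -0.2421]
```

```bash

python3 -m jog '[[0.01,0.35,-0.03,0.004,-0.003,-0.08,0],[0.025,0.75,-0.05,0.01,-0.009,-0.16,0],[0.025,0.75,-0.05,0.01,-0.009,-0.242,0],[0.025,0.75,-0.05,0.01,-0.009,-0.242,0],[0.025,0.75,-0.05,0.01,-0.009,-0.242,0],[0.025,0.75,-0.05,0.01,-0.009,-0.242,0]]'
python3 - <<'E'
from h import *
togo([.5697,.224,.19],95.8)
for n in ("scene","top","wrist"): cv2.imwrite(f"pics/{n}4.png",capture(n)[:,:,::-1])
a=cv2.imread("pics/scene4.png")[120:280,280:440]; b=cv2.imread("pics/wrist4.png")
cv2.imwrite("pics/l4.png",np.hstack([cv2.resize(a,(384,384)),b[:, 56:456]]))
E
```

```text
t: 7.95
tool_pos: [0.5691, 0.222, 0.2287]
tcp_rot: [[-0.995, -0.098, -0.002], [-0.098, 0.995, -0.0], [0.002, -0.0, -1.0]]
contact_force: [-0.4, -0.5, -4.9]
width: 0.199
t 7.95 pos [0.5691 0.222  0.2287] w 0.199 F [-0.4 -0.5 -4.9] M [-0.04 -0.03  0.02] q [ 0.3   0.36  1.43  0.    1.35 -1.37]
shift [-0.008  0.02   0.387]
tool-y yaw 95.6 tilt [-0.0016 -0.0003]
turn [-0.0001 -0.001  -0.0023]
```

View pics/l4.png

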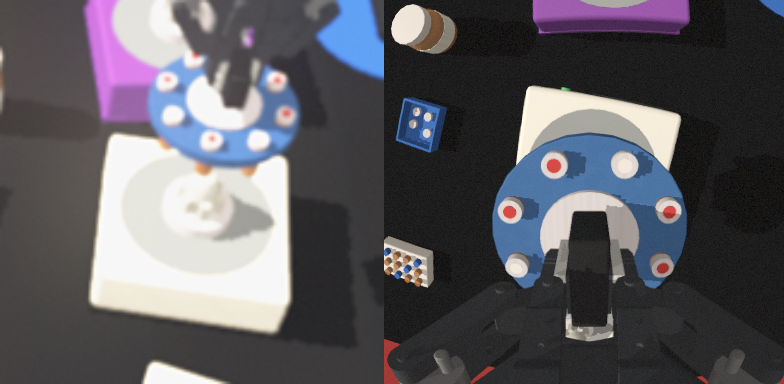

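The carousel is above the right sampler and upright. Lowering gently onto the pilot.

```bash

python3 -m jog '[[-0.008,0.02,0.2,0,0,0,0],[-0.008,0.02,0.38,0,0,0,0],[-0.008,0.02,0.45,0,0,0,0],[-0.008,0.02,0.50,0,0,0,0],[-0.008,0.02,0.50,0,0,0,0]]'
python3 -c "
from h import *
togo([.5697,.224,.170],95.8)"
```

```text
t: 8.6
tool_pos: [0.5701, 0.2243, 0.1793]
tcp_rot: [[-0.995, -0.098, -0.001], [-0.098, 0.995, 0.0], [0.001, 0.0, -1.0]]
contact_force: [-0.0, -0.5, -3.9]
width: 0.197
t 8.6 pos [0.5701 0.2243 0.1793] w 0.197 F [-0.  -0.5 -3.9] M [-0.05 -0.01 -0.02] q [ 0.31  0.4   1.5   0.    1.24 -1.36]
shift [ 0.004 -0.003  0.093]
tool-y yaw 95.63 tilt [-0.0006  0.0004]
turn [ 0.0003 -0.0004 -0.0019]
```

```bash

python3 -m jog '[[0,0,0.04,0,0,0,0],[0,0,0.08,0,0,0,0],[0,0,0.10,0,0,0,0],[0,0,0.10,0,0,0,0]]'
python3 -c "
from h import *
togo([.5697,.224,.165],95.8)"
```

```text
t: 9.0
tool_pos: [0.5698, 0.2243, 0.1691]
tcp_rot: [[-0.995, -0.098, -0.001], [-0.098, 0.995, 0.0], [0.001, 0.0, -1.0]]
contact_force: [-1.0, -0.3, -4.2]
width: 0.198
t 9.0 pos [0.5698 0.2243 0.1691] w 0.198 F [-1.  -0.3 -4.2] M [-0.03  0.01  0.02] q [ 0.31  0.41  1.51  0.    1.22 -1.36]
shift [ 0.002 -0.003  0.041]
tool-y yaw 95.63 tilt [-0.0011  0.0002]
turn [ 0.0002 -0.0007 -0.0018]
```

The pilot is in the bore with almost no side force. Next, down in small steps to find the tooth ends.

```bash

python3 -m jog '[[0,0,0.02,0,0,0,0],[0,0,0.03,0,0,0,0],[0,0,0.03,0,0,0,0]]'
python3 -m jog '[[0,0,0.01,0,0,0,0],[0,0,0.015,0,0,0,0],[0,0,0.015,0,0,0,0]]'
python3 -c "
from h import *
togo([.5697,.224,.1645],95.8)"
```

```text
t: 9.3
tool_pos: [0.5697, 0.2243, 0.1659]
tcp_rot: [[-0.995, -0.098, -0.001], [-0.098, 0.995, 0.0], [0.001, 0.0, -1.0]]
contact_force: [-0.9, 0.3, -4.7]
width: 0.198
t: 9.6
tool_pos: [0.5697, 0.2243, 0.1643]
tcp_rot: [[-0.995, -0.098, -0.002], [-0.098, 0.995, 0.0], [0.002, 0.0, -1.0]]
contact_force: [0.3, -0.1, -4.0]
width: 0.198
t 9.6 pos [0.5697 0.2243 0.1643] w 0.198 F [ 0.3 -0.1 -4. ] M [-0.   -0.04 -0.02] q [ 0.31  0.41  1.52  0.    1.21 -1.36]
shift [-0.    -0.003 -0.002]
tool-y yaw 95.64 tilt [-0.0015  0.0001]
turn [ 0.0002 -0.001  -0.0018]
```

```bash

python3 -m jog '[[0,0,0.01,0,0,0,0],[0,0,0.02,0,0,0,0],[0,0,0.02,0,0,0,0]]'
python3 -m jog '[[0,0,0.01,0,0,0,0],[0,0,0.015,0,0,0,0],[0,0,0.015,0,0,0,0]]'
python3 -c "
from h import *
togo([.5697,.224,.1645],95.8)"
```

```text
t: 9.9
tool_pos: [0.5696, 0.2243, 0.1622]
tcp_rot: [[-0.995, -0.098, -0.002], [-0.098, 0.995, 0.0], [0.002, 0.0, -1.0]]
contact_force: [0.7, -0.2, -4.0]
width: 0.201
t: 10.2
tool_pos: [0.5696, 0.2243, 0.1605]
tcp_rot: [[-0.995, -0.098, -0.002], [-0.098, 0.995, 0.0], [0.002, 0.0, -1.0]]
contact_force: [-0.3, 0.3, -5.3]
width: 0.2
t 10.2 pos [0.5696 0.2243 0.1605] w 0.2 F [-0.3  0.3 -5.3] M [ 0.02 -0.07  0.03] q [ 0.31  0.42  1.52  0.    1.2  -1.36]
shift [-0.    -0.003 -0.04 ]
tool-y yaw 95.64 tilt [-0.0017  0.0001]
turn [ 0.0002 -0.0011 -0.0018]
```

Already 5 mm below the tooth-end level with no axial load, so the teeth appear meshed. I'll rock it lightly to confirm and centre it in the play.

```bash

python3 -m jog '[[0,0,0.01,0,0,0.03,0],[0,0,0.01,0,0,0.03,0],[0,0,0.01,0,0,0.03,0]]'; python3 -c "
from h import *
togo([.5697,.224,.1645],95.8)"
python3 -m jog '[[0,0,0.01,0,0,-0.03,0],[0,0,0.01,0,0,-0.06,0],[0,0,0.01,0,0,-0.06,0]]'
python3 -c "
from h import *
togo([.5697,.224,.1645],95.8)"
```

```text
t: 10.5
tool_pos: [0.5699, 0.2244, 0.1597]
tcp_rot: [[-0.999, -0.052, -0.001], [-0.052, 0.999, 0.0], [0.001, 0.0, -1.0]]
contact_force: [1.2, 1.0, -4.5]
width: 0.204
t 10.5 pos [0.5699 0.2244 0.1597] w 0.204 F [ 1.2  1.  -4.5] M [ 0.12 -0.19  0.01] q [ 0.31  0.42  1.52  0.    1.2  -1.32]
shift [ 0.003 -0.004 -0.048]
tool-y yaw 93.0 tilt [-0.001   0.0003]
turn [ 0.0002 -0.0006 -0.0312]
t: 10.8
tool_pos: [0.5701, 0.2245, 0.1587]
tcp_rot: [[-0.989, -0.147, -0.001], [-0.147, 0.989, 0.001], [0.001, 0.001, -1.0]]
contact_force: [1.2, 0.2, -5.1]
width: 0.2
t 10.8 pos [0.5701 0.2245 0.1587] w 0.2 F [ 1.2  0.2 -5.1] M [ 0.07 -0.23 -0.  ] q [ 0.31  0.42  1.52  0.    1.2  -1.41]
shift [ 0.005 -0.005 -0.058]
tool-y yaw 98.43 tilt [-0.0007  0.0006]
turn [ 0.0004 -0.0004  0.0293]
```

It moves freely over ±2.7° with no torque, as the stated play allows. Now back to the centre angle and down to the seat in small steps.

```bash

python3 -m jog '[[0.003,-0.003,0.02,0,0,0.03,0],[0.003,-0.003,0.04,0,0,0.03,0],[0.003,-0.003,0.04,0,0,0.03,0]]'
python3 -m jog '[[0,0,0.015,0,0,0,0],[0,0,0.03,0,0,0,0],[0,0,0.03,0,0,0,0]]'
python3 -c "
from h import *
togo([.5697,.224,.148],95.7)"
```

```text
t: 11.1
tool_pos: [0.5697, 0.2241, 0.1545]
tcp_rot: [[-0.995, -0.1, -0.001], [-0.1, 0.995, 0.0], [0.001, 0.001, -1.0]]
contact_force: [0.3, 0.1, -5.7]
width: 0.201
t: 11.4
tool_pos: [0.5697, 0.2241, 0.1512]
tcp_rot: [[-0.995, -0.101, -0.001], [-0.101, 0.995, 0.0], [0.001, 0.001, -1.0]]
contact_force: [-0.3, 0.1, -4.9]
width: 0.198
t 11.4 pos [0.5697 0.2241 0.1512] w 0.198 F [-0.3  0.1 -4.9] M [ 0.05 -0.07 -0.03] q [ 0.31  0.43  1.53  0.    1.18 -1.37]
shift [ 0.    -0.001  0.032]
tool-y yaw 95.78 tilt [-0.0012  0.0004]
turn [ 0.0003 -0.0007  0.0009]
```

```bash

python3 -m jog '[[0,0,0.01,0,0,0,0],[0,0,0.018,0,0,0,0],[0,0,0.018,0,0,0,0]]'
python3 -m jog '[[0,0,0.01,0,0,0,0],[0,0,0.01,0,0,0,0],[0,0,0.01,0,0,0,0]]'
python3 -c "
from h import *
togo([.5697,.224,.148],95.7)"
```

```text
t: 11.7
tool_pos: [0.5697, 0.2241, 0.1493]
tcp_rot: [[-0.995, -0.101, -0.001], [-0.101, 0.995, 0.0], [0.001, 0.001, -1.0]]
contact_force: [0.6, 0.5, -3.9]
width: 0.203
t: 12.0
tool_pos: [0.5697, 0.2242, 0.1482]
tcp_rot: [[-0.995, -0.101, -0.001], [-0.101, 0.995, 0.0], [0.001, 0.001, -1.0]]
contact_force: [1.3, 1.0, -4.6]
width: 0.199
t 12.0 pos [0.5697 0.2242 0.1482] w 0.199 F [ 1.3  1.  -4.6] M [ 0.12 -0.07 -0.04] q [ 0.31  0.43  1.54  0.    1.18 -1.37]
shift [ 0.    -0.002  0.002]
tool-y yaw 95.78 tilt [-0.0013  0.0004]
turn [ 0.0003 -0.0008  0.0009]
```

```bash

python3 -m jog '[[0,0,0.005,0,0,0,0],[0,0,0.008,0,0,0,0],[0,0,0.008,0,0,0,0]]'
python3 -c "
from h import *
togo([.5697,.224,.148],95.7)"
python3 -m jog '[[0,0,0.005,0,0,0,0],[0,0,0.008,0,0,0,0],[0,0,0.008,0,0,0,0]]'
python3 -c "
from h import *
togo([.5697,.224,.148],95.7)"
```

```text
t: 12.3
tool_pos: [0.5698, 0.2242, 0.148]
tcp_rot: [[-0.995, -0.101, -0.001], [-0.101, 0.995, 0.001], [0.001, 0.001, -1.0]]
contact_force: [-0.7, 0.1, -0.5]
width: 0.201
t 12.3 pos [0.5698 0.2242 0.148 ] w 0.201 F [-0.7  0.1 -0.5] M [0.02 0.09 0.  ] q [ 0.31  0.43  1.54  0.    1.18 -1.37]
shift [ 0.001 -0.002 -0.   ]
tool-y yaw 95.78 tilt [-0.0009  0.0006]
turn [ 0.0004 -0.0005  0.0009]
t: 12.6
tool_pos: [0.5698, 0.2243, 0.1479]
tcp_rot: [[-0.995, -0.101, -0.0], [-0.101, 0.995, 0.001], [0.0, 0.001, -1.0]]
contact_force: [-2.0, -0.8, 5.5]
width: 0.196
t 12.6 pos [0.5698 0.2243 0.1479] w 0.196 F [-2.  -0.8  5.5] M [-0.19  0.38 -0.03] q [ 0.31  0.43  1.54  0.    1.18 -1.37]
shift [ 0.002 -0.003 -0.001]
tool-y yaw 95.78 tilt [-0.0003  0.0008]
turn [ 0.0005 -0.0001  0.0009]
```

Seat contact came at TCP z = 0.148, exactly as predicted for fully home, with a push of about 10 N. I'll ease the grip, then open gently.

```bash

python3 -m jog '[[0,0,0.003,0,0,0,0],[0,0,0.003,0,0,0,0],[0,0,0.003,0,0,0,0]]' 20
python3 -m jog '[[0,0,0,0,0,0,0.25],[0,0,0,0,0,0,0.3],[0,0,0,0,0,0,0.4],[0,0,0,0,0,0,0.6],[0,0,0,0,0,0,0.6],[0,0,0,0,0,0,0.6]]'
python3 - <<'E'
from h import *
togo([.5697,.224,.148],95.7)
for n in ("scene","wrist"): cv2.imwrite(f"pics/{n}5.png",capture(n)[:,:,::-1])
a=cv2.imread("pics/scene5.png")[120:280,280:440]; b=cv2.imread("pics/wrist5.png")
cv2.imwrite("pics/l5.png",np.hstack([cv2.resize(a,(384,384)),b[:, 56:456]]))
E
```

```text
t: 12.9
tool_pos: [0.5698, 0.2243, 0.1479]
tcp_rot: [[-0.995, -0.101, -0.0], [-0.101, 0.995, 0.001], [0.0, 0.001, -1.0]]
contact_force: [-3.0, -0.1, 5.7]
width: 0.203
t: 13.5
tool_pos: [0.5698, 0.2243, 0.1478]
tcp_rot: [[-0.995, -0.101, -0.0], [-0.101, 0.995, 0.001], [0.0, 0.001, -1.0]]
contact_force: [1.0, 0.1, 0.0]
width: 0.596
t 13.5 pos [0.5698 0.2243 0.1478] w 0.596 F [1.  0.1 0. ] M [-0.01  0.03 -0.06] q [ 0.31  0.43  1.54  0.    1.18 -1.37]
shift [ 0.002 -0.003 -0.002]
tool-y yaw 95.79 tilt [-0.0002  0.0008]
turn [ 0.0005 -0.0001  0.001 ]
```

View pics/l5.png

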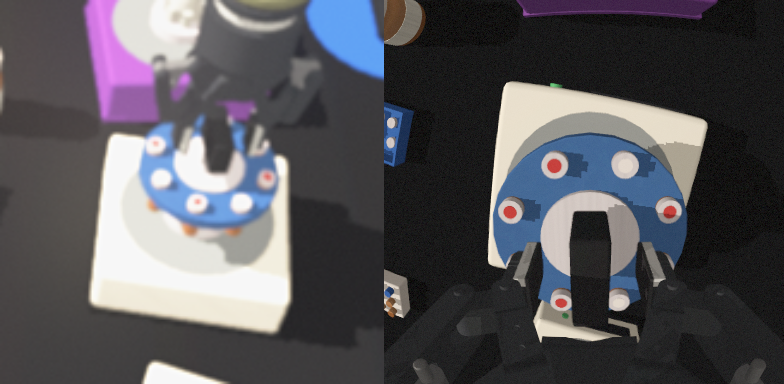

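The fingers are clear of the handle on both sides and the carousel sits level and low. Retreating straight up.

```bash

python3 -m jog '[[0,0,0,0,0,0,0.9],[0,0,-0.1,0,0,0,0.9],[0,0,-0.4,0,0,0,0.9],[0,0,-0.8,0,0,0,0.9],[0,0,-0.9,0,0,0,0.9],[0,0,-0.9,0,0,0,0.9]]'
python3 -m jog '[[0.45,0,0,0,0,0,0.9],[0.9,0,0,0,0,0,0.9],[0.9,0,0,0,0,0,0.9],[0.9,0,0,0,0,0,0.9]]'
python3 - <<'E'
from h import *
from scipy.optimize import least_squares
togo([.5697,.224,.148],95.7)
s=get_state()
for n in ("scene","top","wrist"): cv2.imwrite(f"pics/{n}6.png",capture(n)[:,:,::-1])
a=cv2.imread("pics/scene6.png")[120:280,280:440]; b=cv2.imread("pics/top6.png")
cv2.imwrite("pics/l6.png",np.hstack([cv2.resize(a,(384,384),interpolation=3),b[:,:410]]))
im=cv2.imread("pics/scene6.png"); x0,y0=330,150; c=im[y0:y0+100,x0:x0+90]
E
```

```text
t: 14.2
tool_pos: [0.5715, 0.2248, 0.2411]
tcp_rot: [[-0.995, -0.101, 0.006], [-0.101, 0.995, 0.003], [-0.006, 0.002, -1.0]]
contact_force: [0.5, 0.5, 0.0]
width: 0.906
t: 14.6
tool_pos: [0.4799, 0.2152, 0.2395]
tcp_rot: [[-0.995, -0.101, 0.004], [-0.101, 0.995, 0.002], [-0.004, 0.001, -1.0]]
contact_force: [1.2, -0.1, -0.0]
width: 0.899
t 14.6 pos [0.4799 0.2152 0.2395] w 0.899 F [ 1.2 -0.1 -0. ] M [0.   0.02 0.02] q [ 0.34  0.23  1.6   0.    1.31 -1.33]
shift [-0.899 -0.005  0.918]
tool-y yaw 95.82 tilt [0.0036 0.0018]
turn [0.0009 0.0024 0.0014]
```

View pics/l6.png

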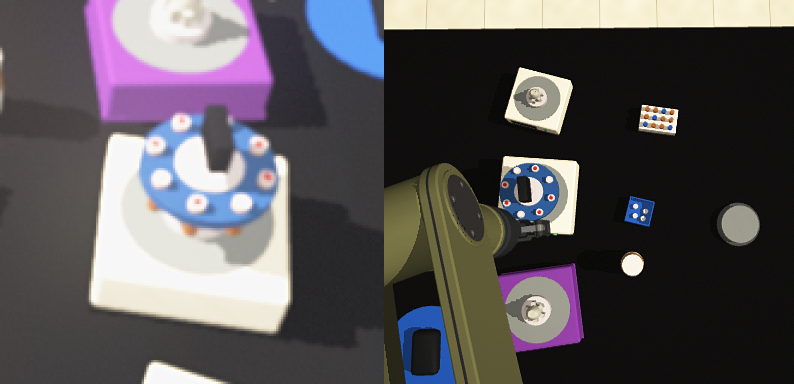

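View pics/wrist6.png

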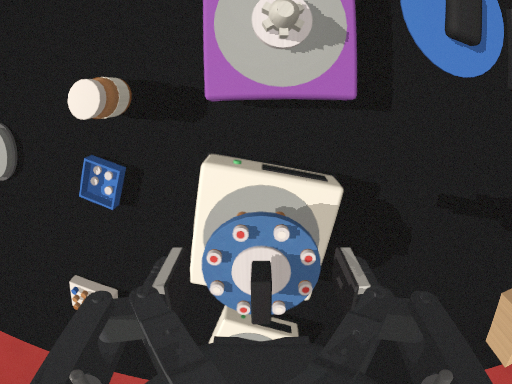

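The carousel stands on the sampler and the jar, rack and dish have not moved. One numeric check of disc height and centre before handing in.

```bash
python3 - <<'E'
from h import *
C={}
for n,(x0,y0,x1,y1) in (("top",(112,155,178,228)),("scene",(330,160,400,220))):
    c=cv2.imread(f'pics/{n}6.png')[y0:y1,x0:x1]; h=cv2.cvtColor(c,cv2.COLOR_BGR2HSV)
    m=cv2.inRange(h,(95,110,60),(125,255,255)); k,l,st,_=cv2.connectedComponentsWithStats(m); i=1+np.argmax(st[1:,4])
    hull=cv2.convexHull(np.argwhere(l==i)[:,::-1].astype(np.float32)).reshape(-1,2)+[x0,y0]
    for z in (.127,.145):
        P=np.array([onz(n,u,v,z)[:2] for u,v in hull]); A=np.c_[2*P,np.ones(len(P))]; s=np.linalg.lstsq(A,(P**2).sum(1),rcond=None)[0]
        print(n,z,s[:2].round(4),"diam",round(2*np.sqrt(s[2]+s[0]**2+s[1]**2),4))
for n,b in (("jar",(225,250,272,280)),("all",(225,90,310,290))):
    a=cv2.imread("pics/top0.png").astype(int);c=cv2.imread("pics/top6.png").astype(int); x0,y0,x1,y1=b
    print(n,"changed px",(abs(a-c)[y0:y1,x0:x1].max(2)>60).sum())
E
```

```text
top 0.127 [0.5699 0.2242] diam 0.1226
top 0.145 [0.5678 0.2197] diam 0.12
scene 0.127 [0.571  0.2216] diam 0.1236
scene 0.145 [0.5863 0.2174] diam 0.1208
jar changed px 0
all changed px 0
```

At z = 0.127 (home) the two views agree to about 3 mm with the right diameter. At 0.145 (unmeshed) they disagree by about 19 mm. So it is fully home, and the bystanders did not move.

```bash
python3 -c "
from bench import *
print(finish_job())"
```

```text
the job is handed in; nothing more can be done
None
```

The carousel is fully home on the larger white sampler's spindle, released, and the job was handed in at about 15 s of the 54 s allowed.

- **Meshing:** I measured the tooth angle with the wrist camera beforehand, so the teeth meshed on the first descent. A light rock of about ±2.7° met no resistance, so it did not prove the mesh by itself.
- **Seating:** The seat was reached at TCP height 0.148 m, the predicted home height; unmeshed teeth would have stopped it at 0.166 m. The push on the sampler was about 10 N.
- **Final position:** With the arm clear, the scene and top views agree on the disc centre to about 3 mm at its home height, with a diameter of 0.123–0.124 m. At the unmeshed height they disagree by about 19 mm.
- **Bystanders:** The solvent jar, vial rack and cap dish show no changed pixels in the top view. The gripper was touching nothing at hand-in.
- **One disagreement:** The wrist camera read about 3 mm nearer the robot in x than the fixed cameras, at both the carousel and the seat. I used the difference between the two points, so the error cancelled.

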